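Back off the thumbscrew of a watch-case holder

ROBOT

A 6-joint arm with a two-finger parallel gripper is mounted at the origin on the work surface. World frame = base frame: x ahead of the robot, y to its left, z up, the work surface at z = 0. Lengths are in m, angles in rad, forces in N, time in s.
With the tool pointing down it reaches from about 0.35 to 1 m from the base axis. Payload 7.1 kg.
Tool frame: the origin (TCP) lies on the centre line of the jaws, within the pads' length; the fingertips stand 11 mm ahead of it and the grasp point (between the pads) lies 8 mm behind it (ctrl.tips_ahead is the distance from the TCP to the fingertips, in m); z points along the fingers, y is the line along which they close (so a half turn about z gives the same grasp; the last joint's range is limited). The gripper opens to 85 mm and grips with 20 to 120 N. Pads are 22 mm wide; open, the fingers measure 114 mm over their backs; the gripper's body (76 mm by 85 mm) begins 54 mm behind the grasp point. The pads swing forward as they close: fully open they stand 13 mm farther back than shut.
Start: joints at [1.221, 0.423, 1.63, -0, 1.089, -0.019], TCP at [0.203, 0.591, 0.242] pointing down, gripper open.
Joint ranges: [-3, 3], [-0.9, 2.11], [0.09, 2.58], [-1.31, 4.45], [0.11, 2.69], [-2.54, 2.54]. Speed limits (rad/s): [2.39, 2.39, 3.01, 3.14, 3.14, 3.14].

INTERFACE

Orientations are given as a unit quaternion [x, y, z, w].
In Python, from plant import sense, viewer, workorder, ctrl gives the robot as it stands.
- The arm moves only by the shell command python3 -m creep 'ROWS'. ROWS is JSON, one flat list of numbers, 5 for each row, row after row: the closure in counts, from 0 (fully open) to 255 (shut), then the shift along the tool's x, y, z in m, then the turn about the tool's z in degrees. In form: [grip, dx, dy, dz, turn, grip, dx, dy, dz, turn, ...]. A call has 1 to 20 rows; each row shifts and turns the commanded pose from where the row before left it, along the tool's axes as they then stand; what a row does not reach is not made up. A row lasts 1/12 s, in which the tool goes at most 41.7 mm and 7.16 degrees, less where a joint would pass 70% of its speed; a pose out of reach is approached as far as the arm can. A call is refused whole if a number of a shift passes 0.0417 or a number of a turn 7.16, either way. A call with a gripper value outside its range is refused whole. The fingers move at their own pace and stop on an object; the grip force is fixed at half the most. Time passes only in rows, so rows that do not move let the fingers close. It gives the time, the measured TCP pose, the force, the opening and the grip force at its end, in the units of the state.
- sense(): the state, without advancing time (a new reading comes with each control period).
- viewer.camera(name): name is "side" or "top" or "wrist"; returns the picture (480x640x3 uint8, red, green, blue); there is no depth.
- viewer.calibration(name): a dict with "camera_matrix" (3x3 intrinsics, pixels), "k1" (the pictures are not rectified: a ray, as slopes to the right and down, at radius r is drawn at 1 + k1 r^2 times it, then the intrinsics apply), "origin" and "rotation" of the camera in the world. Camera axes: x right, y down, z forward; pixel columns grow to the right and rows downward; lengths in m; the calibration is good to about 2 mm. A picture is of the moment at which its call begins: read the wrist's pose just before it. calibration takes no time and is no camera call; for the wrist camera it gives the pose at the moment of the call.
- workorder.close_job(): hands the job in; it is judged then, once.
The state is a dict: "t": time; "joint_positions": joint angles; "qd": joint speeds; "joint_efforts": joint torques, N m; "position": TCP position; "tool_rot": TCP orientation; "contact_force": force on the tool from outside, world axes, zero at the start; "wrist_torque": the same for the moment, N m; "width": finger opening in m; "grip_force": force on a finger pad.
Only numpy, scipy, OpenCV 4.12 (cv2) and the standard library are available. Lean on these libraries where they do the work, as an engineer would, in place of code of your own. Each camera call takes 0.05 s, during which the arm holds its last target. There are 200 camera calls.

TASK

Loosen the watch-case holder so the watch can later be taken out: roll a fingertip over the knurled brass thumbscrew and back it off by two full turns (to within a quarter of a turn). Do not touch the watch between the jaws, and leave it and everything else on the bench mat where it is.

Things in the scene. Friction and masses are not known exactly. Their poses are not given: they have to be found in the camera images.
- holder: Aluminium watch-case holder (small vice), screwed down, on a steel plate 90 x 124 x 8 mm. Origin: plate's underside, below the watch's centre; z up. The screw runs level along y, 30 mm above the origin, thumbscrew at the -y end. Jaws 58 mm wide in x, tops at z = 44 mm: fixed jaw y = -36 to -10, sliding jaw y = 10 to 36 mm; four white pegs, 8 mm diameter, reach z = 55 mm. Stands on a 2 mm mat.
- knob_centre (a point): Centre of the knurled brass thumbscrew, on the screw axis; has the holder's axes and does not turn with the screw. The thumbscrew is a rigid disc, rim radius 15 mm, 16 mm wide along the holder's y axis, with a 12 mm gap to the face of the fixed jaw; its rim is free above and 17 mm clear of the mat. A white painted line crosses the rim and both faces at one place.
- thumbscrew (a joint): Angle in rad, growing as it is loosened (6.283 a turn); starts between 0 and 1 (0: white line on top), turns up to 6 turns. Loosening is anticlockwise seen from the screw's end: the top of the rim moves along the holder's -x (towards the robot). Stays where left; friction 0.025 N m (1.7 N at the rim). A fingertip pressed on top with 5 to 10 N and stroked along drags the rim with it.
- jaw_mark (a point): Red line on the top inner edge of the sliding jaw. It moves 2 mm along the holder's +y axis (away from the thumbscrew) for each full turn of loosening.
- watch: Gold wrist watch without strap, blue dial up, 42 mm diameter, 11 mm thick, 70 g, loose, lying on a nylon pad between the pegs; origin at the centre of its underside, 46 mm above the holder's origin. Must not be touched.
- loupe: Black eye loupe, 33 mm diameter, 24 mm tall, loose on the mat; origin at the centre of its underside. Leave alone.
- case_ring: Gold watch-case ring with four lugs, 42 mm diameter, 8 mm tall, loose on the mat; origin at the centre of its underside. Leave alone.
- screwdriver_stand: Round stand of 108 mm diameter and 38 mm height on a wooden foot, with eight watch screwdrivers standing in it up to 149 mm high, 0.9 kg; origin at the centre of its underside. Leave alone.
Things that resemble listed ones, but are neither listed nor needed, are in the scene too. Leave any blue look-alike of the holder alone.

How it is judged:
On the way, in this order (a step that is already met when the one before it is completed fails the run):
1. nearly a full turn (0.9 or more) has been made, with the finger on the rim (distance of jaw_mark from where it was at the start of the episode above 0.0018 m and contact force between the fingers and thumbscrew above 0.3 N), for 0.02 s.
2. the screw has been backed off by two full turns, to within a quarter of a turn (distance of jaw_mark from where it was at the start of the episode above 0.0035 m), for 0.1 s.
At the end, for the whole second after the job is handed in: The thumbscrew has been loosened by 1.75 to 2.25 turns from its start, so the sliding jaw has opened by 3.5 to 4.5 mm, and is at rest; the watch lies flat within 6 mm of its start, and the loupe, case ring and screwdriver stand within 15 mm of theirs (distance of jaw_mark from where it was at the start of the episode between 0.0035 and 0.0045 m and y of jaw_mark in the frame of holder above 0.0136 m and velocity of joint thumbscrew between -0.1 and 0.1 rad/s and distance of watch from where it was at the start of the episode below 0.006 m and angle between watch's own z axis and vertical below 0.1 rad and distance of each of loupe, case_ring, screwdriver_stand from where it was at the start of the episode below 0.015 m); the robot touches nothing.
It fails at once if the watch is touched by the robot (contact force between any of the fingers, the arm and watch above 0.5 N).
It fails at once if the watch is lifted or carried off (distance of watch from where it was at the start of the episode above 0.008 m).
It fails at once if the loupe, the case ring or the screwdriver stand is moved, lifted or carried (distance of any of loupe, case_ring, screwdriver_stand from where it was at the start of the episode above 0.02 m).
It also fails if it takes over 66 s, if anything falls off the work surface, if the arm or the gripper's body presses on something with over 40 N, if the wrist force passes 120 N, or if a joint passes its speed limit or range.

## Working session

There is one attempt and no reset: what is moved stays moved. The work goes in short steps, Python scripts to look and compute and a shell command to move; the robot and the scene stay as the last step left them, time stands still between calls to the robot, and variables do not carry over. Pictures are saved under pics/ and viewed, at most 10 in all, crops included, and the job is handed in when it is done.

```bash
mkdir -p pics; ls
python3 - <<'E'
from plant import sense, viewer, workorder, ctrl
import cv2
s=sense();print(s);print(ctrl.tips_ahead)
for n in("top","side"):
    im=viewer.camera(n);cv2.imwrite(f"pics/{n}0.png",im[:,:,::-1])
    print(n,viewer.calibration(n))
E
```

```text
pics
{'t': 0.0, 'joint_positions': array([ 1.22101462e+00,  4.23865736e-01,  1.63069633e+00, -1.65407819e-07,
        1.08859042e+00, -1.89883358e-02]), 'qd': array([-0.00118748, -0.00093664,  0.00069067,  0.00023097, -0.00112898,
       -0.00060961]), 'joint_efforts': array([ 8.17866603e-04, -5.57392323e+01, -2.81741059e+01,  2.60563667e-05,
        7.35348032e-03, -1.38680065e-05]), 'position': array([0.20278238, 0.59062636, 0.24152764]), 'tool_rot': array([ 1.64643530e-01,  9.86352827e-01, -7.66710395e-04, -1.42919589e-04]), 'contact_force': array([-0.32648761,  0.19476282, -0.6732457 ]), 'wrist_torque': array([ 0.02002854, -0.03550196,  0.00497976]), 'grip_force': 0.0, 'width': 0.08515010517445021}
0.011
top {'camera_matrix': array([[619.19917305,   0.        , 321.91721144],
       [  0.        , 619.19917305, 249.82960138],
       [  0.        ,   0.        ,   1.        ]]), 'k1': 0.008291246606789076, 'origin': array([0.49364544, 0.09924147, 1.00813302]), 'rotation': array([ 0.717079  , -0.69607938,  0.02853936, -0.02137054])}
side {'camera_matrix': array([[436.12422125,   0.        , 323.33555834],
       [  0.        , 436.12422125, 237.96822945],
       [  0.        ,   0.        ,   1.        ]]), 'k1': -0.09201999525258826, 'origin': array([ 0.27622847, -0.36756677,  0.41493834]), 'rotation': array([ 0.83283967, -0.25102779,  0.14237169, -0.47232768])}
```

View pics/top0.png

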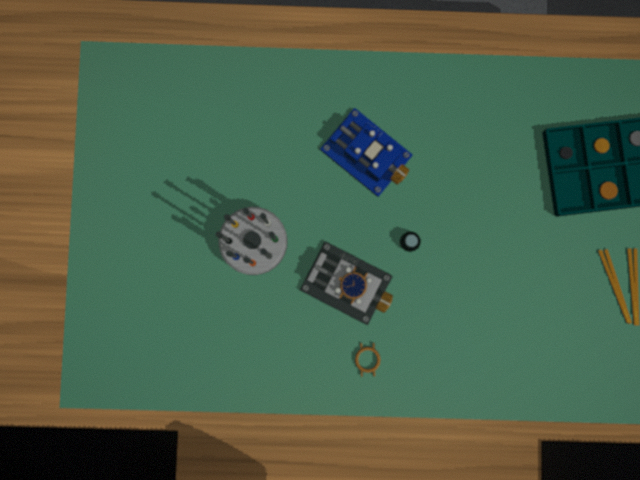

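View pics/side0.png

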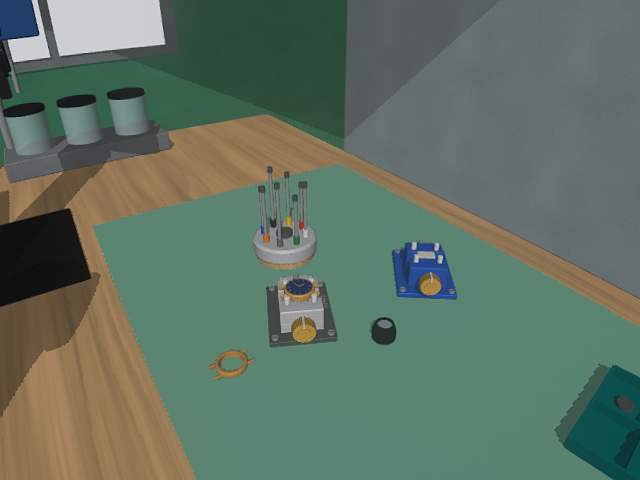

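Candidates: the grey holder with the watch (top 352,285; side 300,310) and the blue look-alike (top 370,150; side 425,275). The grey one fits: aluminium on a steel plate, with a gold watch with blue dial and white pegs. Next I'll measure it and confirm in a crop.

```bash
cat > h.py <<'E'
import numpy as np, cv2
from scipy.spatial.transform import Rotation as R
from plant import sense, viewer
def ray(c,uv):
    K=c["camera_matrix"];d=np.array([c["k1"],0,0,0,0.])
    # k1 model equals OpenCV's radial term
    p=cv2.undistortPoints(np.array(uv,float).reshape(-1,1,2),K,d).reshape(-1,2)
    q=np.asarray(c["rotation"]);Rm=R.from_quat(q) if q.size==4 else R.from_matrix(q)
    return np.array(c["origin"]),Rm.apply(np.c_[p,np.ones(len(p))])
def plane(c,uv,z):
    o,d=ray(c,uv);return o+d*((z-o[2])/d[:,2])[:,None]
def proj(c,P):
    q=np.asarray(c["rotation"]);Rm=R.from_quat(q)
    v=Rm.inv().apply(np.atleast_2d(P)-c["origin"])
    return cv2.projectPoints(v,np.zeros(3),np.zeros(3),c["camera_matrix"],np.array([c["k1"],0,0,0,0.]))[0].reshape(-1,2)
E
python3 - <<'E'
from h import *
c=viewer.calibration("top");im=cv2.imread("pics/top0.png")
hsv=cv2.cvtColor(im,cv2.COLOR_BGR2HSV)
roi=np.zeros(im.shape[:2],np.uint8);roi[232:335,292:402]=255
br=cv2.inRange(hsv,(8,110,60),(28,255,255))&roi
n,l,st,ce=cv2.connectedComponentsWithStats(br)
for i in range(1,n):
    if st[i,4]>15:print("brass",ce[i],st[i],plane(c,ce[i],0.04))
mat=cv2.inRange(hsv,(60,60,40),(90,255,255))
pl=cv2.bitwise_not(mat)&roi
pl=cv2.morphologyEx(pl,cv2.MORPH_OPEN,np.ones((19,19),np.uint8))
k=max(cv2.findContours(pl,0,2)[0],key=cv2.contourArea)
r=cv2.minAreaRect(k);b=cv2.boxPoints(r);print(r);W=plane(c,b,0.010);print(b,W,np.linalg.norm(np.roll(W,-1,0)-W,axis=1),W.mean(0))
s=cv2.imread("pics/side0.png");cs=viewer.calibration("side")
print("bigcalib",plane(cs,[(304,330)],0.032))
a=cv2.resize(im[225:345,290:410],(400,400),interpolation=2);d=cv2.resize(s[260:360,250:350],(400,400),interpolation=2)
cv2.imwrite("pics/crop.png",np.hstack([a,d]))
E
```

```text
brass [352.65789474 285.39473684] [339 268  28  35 152] [[0.50802839 0.04079569 0.04      ]]
brass [386.53846154 296.91025641] [381 292  11  11  78] [[ 0.49165346 -0.01255188  0.04      ]]
brass [381.73493976 306.44578313] [376 302  13  10  83] [[ 0.47661538 -0.00538241  0.04      ]]
((347.0, 285.5), (61.0, 70.0), 90.0)
[[312. 255.]
 [382. 255.]
 [382. 316.]
 [312. 316.]] [[ 0.55552572  0.10591573  0.01      ]
 [ 0.55892284 -0.00719457  0.01      ]
 [ 0.46082752 -0.00939175  0.01      ]
 [ 0.45757008  0.10293045  0.01      ]] [0.11316131 0.09811992 0.11236942 0.09800112] [0.50821154 0.04806497 0.01      ]
bigcalib [[ 0.4839341 -0.0099414  0.032    ]]
```

View pics/crop.png

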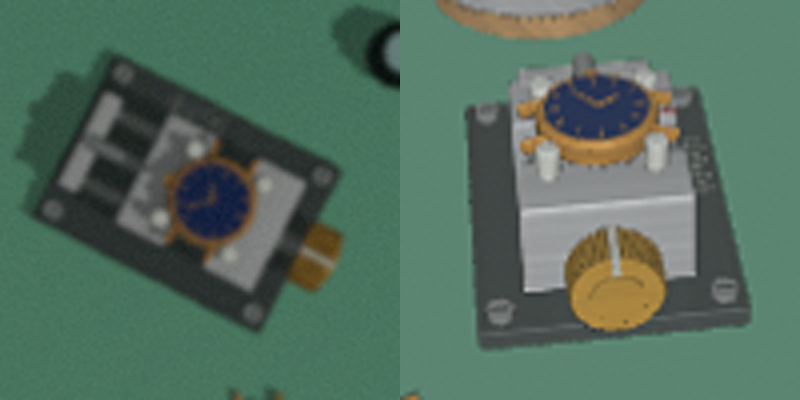

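The crop confirms it: brass thumbscrew with white line near the top (crop 320,255), watch on the jaws, plate corners at crop (112,52),(342,170),(262,332),(35,212).

Run:
```python
from h import *
c=viewer.calibration("top")
cr=np.array([(112,52),(342,170),(262,332),(35,212)])*0.3+[290,225]
W=plane(c,cr,0.010);print(W,np.linalg.norm(np.roll(W,-1,0)-W,axis=1))
ctr=W.mean(0);y=(W[0]+W[3]-W[1]-W[2]);y/=np.linalg.norm(y);yaw=np.degrees(np.arctan2(-y[0],y[1]));print("ctr",ctr,"yaw",yaw)
print("watch",plane(c,[(352.7,285.4)],.059))
k=np.array([(320,255)])*0.3+[290,225]
print("knob top",plane(c,k,.046),"pred y-56:",ctr-.056*y)
cs=viewer.calibration("side")
print("face side",plane(cs,np.array([(617,287)])*.25+[150,260],.032), "pred face",ctr-.064*y)
s=sense();print(R.from_quat(s['tool_rot']).as_matrix())
```

```text
[[ 0.57941903  0.08787021  0.01      ]
 [ 0.5255044  -0.02506468  0.01      ]
 [ 0.44648717  0.01180179  0.01      ]
 [ 0.50085526  0.12275151  0.01      ]] [0.12514421 0.08719438 0.12355456 0.08595912]
ctr [0.51306647 0.04933971 0.01      ] yaw -25.810925535282983
watch [[0.50773998 0.04187801 0.059     ]]
knob top [[ 0.48454863 -0.01117866  0.046     ]] pred y-56: [ 0.48868391 -0.00107349  0.01      ]
face side [[ 0.48252535 -0.01285176  0.032     ]] pred face [ 0.48520069 -0.00827538  0.01      ]
[[-9.45757634e-01  3.24872669e-01 -4.96443082e-04]
 [ 3.24873047e-01  9.45756679e-01 -1.34416836e-03]
 [ 3.28307973e-05 -1.43253847e-03 -9.99998973e-01]]
```

```bash
python3 -m creep '[255,0,0,0,6.8, 255,-0.027,-0.022,0,0, 255,-0.027,-0.022,0,0, 255,-0.027,-0.022,0,0, 255,-0.027,-0.022,0,0, 255,-0.027,-0.022,0,0, 255,-0.027,-0.022,0,0, 255,-0.027,-0.022,0,0, 255,-0.027,-0.022,0,0, 255,-0.027,-0.022,0,0, 255,-0.027,-0.022,0,0, 255,-0.027,-0.022,0,0, 255,-0.027,-0.022,0,0, 255,-0.027,-0.022,0,0, 255,-0.027,-0.022,0,0, 255,-0.027,-0.022,0,0, 255,-0.027,-0.022,0,0, 255,-0.027,-0.022,0,0, 255,-0.027,-0.022,0,0, 255,-0.027,-0.022,0,0]'
python3 -m creep '[255,0,0,0.03,0, 255,0,0,0.03,0,255,0,0,0.03,0,255,0,0,0,0,255,0,0,0,0]'
python3 - <<'E'
from h import *
from plant import ctrl
s=sense();c=viewer.calibration("wrist");im=viewer.camera("wrist");cv2.imwrite("pics/w1.png",im[:,:,::-1]);print(s['t'],s['position'],R.from_quat(s['tool_rot']).as_matrix(),s['width'],ctrl.tips_ahead,s['contact_force'])
np.save("cw1.npy",c,allow_pickle=True);print(c)
tip=s['position']+R.from_quat(s['tool_rot']).apply([[0,0,.011]]);print("tip px",proj(c,tip),"knobtop px",proj(c,[[.484,-.010,.047]]))
E
```

```text
t: 1.77
position: [0.4836, -0.0101, 0.2422]
tool_rot: [0.223, 0.975, -0.0, -0.0]
contact_force: [0.6, 0.6, 0.2]
width: 0.0001
grip_force: 0.0
t: 2.18
position: [0.4821, -0.0083, 0.1513]
tool_rot: [0.223, 0.975, -0.0, -0.002]
contact_force: [-0.1, 0.4, 0.6]
width: -0.0002
grip_force: 0.0
2.1833 [ 0.48213229 -0.00828179  0.15130575] [[-9.00609791e-01  4.34607317e-01 -4.29935441e-03]
 [ 4.34610624e-01  9.00618439e-01  1.81404818e-04]
 [ 3.95091772e-03 -1.70517015e-03 -9.99990741e-01]] -0.00017166302371462872 0.011 [-0.0898488   0.39252644  0.59943845]
{'camera_matrix': array([[389.62869412,   0.        , 323.07692806],
       [  0.        , 389.62869412, 230.21751863],
       [  0.        ,   0.        ,   1.        ]]), 'k1': -0.00914421817226051, 'origin': array([0.41148186, 0.02547712, 0.28355531]), 'rotation': array([0.83647143, 0.52497111, 0.0824055 , 0.13390379])}
tip px [[324.843937   302.80591188]] knobtop px [[323.494071   235.33109952]]
```

View pics/w1.png

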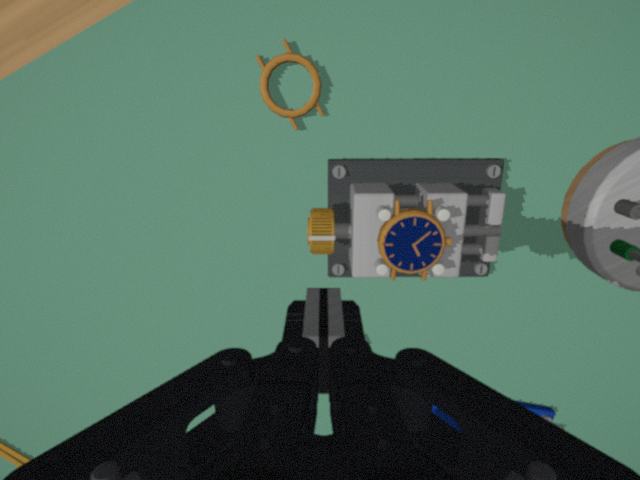

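The wrist view shows the knob at (321,231), spanning columns 308–335 and rows 208–254. The plate is square to the image, so the yaw is good. The closed tips are at (324,290), clear of the watch.

Run:
```python
from h import *
c=np.load("cw1.npy",allow_pickle=True).item()
print(plane(c,[(308,231),(335,231)],.047),plane(c,[(321,208),(321,254),(321,231)],.032))
print("wht",plane(c,[(411,242)],.059), plane(c,[(331,160),(503,160),(330,276),(495,276)],.01))
im=cv2.imread("pics/w1.png");hsv=cv2.cvtColor(im,cv2.COLOR_BGR2HSV)[200:262,295:350]
m=cv2.inRange(hsv,(8,90,40),(30,255,255));x,y,w,h=cv2.boundingRect(m);print(x+295,y+200,w,h)
P=plane(c,[(x+295,231),(x+w+295,231)],.042)
o,d=ray(c,[(321,y+200),(321,y+h+200)]);d/=np.linalg.norm(d,axis=1)[:,None]
# centre: bisector of the tangent rays, at height .032
b=d.sum(0);print("centre",o+b*((.032-o[2])/b[2]),P)
s=sense();T=R.from_quat(s['tool_rot'])
k=o+b*((.032-o[2])/b[2]);print("tool delta",T.inv().apply(k-s['position']))
```

```text
[[ 0.47706399 -0.01764857  0.047     ]
 [ 0.48456087 -0.0021049   0.047     ]] [[ 0.47053736 -0.0053729   0.032     ]
 [ 0.50015723 -0.01975224  0.032     ]
 [ 0.48506146 -0.01242376  0.032     ]]
wht [[0.50748004 0.03817971 0.059     ]] [[ 0.44761554  0.01331948  0.01      ]
 [ 0.49975447  0.12149724  0.01      ]
 [ 0.52723515 -0.02540332  0.01      ]
 [ 0.58235089  0.08881891  0.01      ]]
308 208 27 47
centre [ 0.48538049 -0.01257869  0.032     ] [[ 0.47845018 -0.0185601   0.042     ]
 [ 0.48610552 -0.00268789  0.042     ]]
tool delta [-0.00369974 -0.00306707  0.12071666]
```

```bash
python3 -m creep '[255,-0.013,-0.003,0.03,0, 255,0,0,0.03,0, 255,0,0,0.026,0, 255,0,0,0,0, 255,0,0,0,0]'; for i in 1 2 3 4 5 6; do :; done
python3 -m creep '[255,0,0,0.003,0, 255,0,0,0.001,0, 255,0,0,0.001,0,255,0,0,0,0]'
python3 -m creep '[255,0,0,0.001,0,255,0,0,0,0]'
python3 -m creep '[255,0,0,0.001,0,255,0,0,0,0]'
```

```text
t: 2.65
position: [0.4942, -0.0164, 0.0672]
tool_rot: [0.223, 0.975, -0.0, -0.0]
contact_force: [0.3, 0.4, 1.1]
width: 0.0
grip_force: 0.0
t: 2.98
position: [0.4945, -0.0166, 0.0624]
tool_rot: [0.223, 0.975, 0.0, 0.001]
contact_force: [-0.2, -0.0, 0.7]
width: 0.0001
grip_force: 0.0
t: 3.15
position: [0.494, -0.0166, 0.0607]
tool_rot: [0.223, 0.975, 0.0, 0.0]
contact_force: [0.0, 0.8, 0.3]
width: 0.0001
grip_force: 0.0
t: 3.32
position: [0.4937, -0.0166, 0.0593]
tool_rot: [0.223, 0.975, -0.0, -0.0]
contact_force: [0.2, 0.0, 0.4]
width: 0.0001
grip_force: 0.0
```

```bash
for i in 1; do python3 -m creep '[255,0,0,0.001,0,255,0,0,0,0]'; done | grep -E "position|contact"
python3 -m creep '[255,0,0,0.0005,0,255,0,0,0,0]'| grep -E "position|contact"
python3 -m creep '[255,0,0,0.0005,0,255,0,0,0,0]'| grep -E "position|contact"
```

```text
position: [0.4936, -0.0166, 0.0581]
contact_force: [1.1, -0.1, -0.1]
position: [0.4937, -0.0166, 0.0577]
contact_force: [-0.1, -0.4, -0.3]
position: [0.4938, -0.0166, 0.0573]
contact_force: [-0.9, -0.4, 1.5]
```

```bash
python3 -m creep '[255,0,0,0.0005,0,255,0,0,0,0]'| grep -E "position|contact"
python3 -m creep '[255,0,0,0.0005,0,255,0,0,0,0]'| grep -E "position|contact"
```

```text
position: [0.4941, -0.0167, 0.0571]
contact_force: [-0.3, -0.7, 5.1]
position: [0.4944, -0.0168, 0.0568]
contact_force: [-0.6, -2.0, 7.4]
```

Contact at about 7 N. First stroke.

```bash
python3 -m creep '[255,0.0025,0,0,0,255,0.0025,0,0,0,255,0.0025,0,0,0,255,0.0025,0,0,0]'| grep -E "position|contact"
python3 -m creep '[255,0.0025,0,0,0,255,0.0025,0,0,0,255,0.0025,0,0,0,255,0.0025,0,0,0,255,0,0,0,0]'| grep -E "t:|position|contact"
python3 - <<'E'
from h import *
c=viewer.calibration("wrist")
a=cv2.cvtColor(viewer.camera("wrist"),4)
s=cv2.cvtColor(viewer.camera("side"),4)
cv2.imwrite("pics/c2.png",np.hstack([cv2.resize(a[:,:],(533,400)),cv2.resize(s[290:350,284:324],(267,400),interpolation=2)]))
E
```

```text
position: [0.4868, -0.0131, 0.0577]
contact_force: [-0.4, -5.8, 14.7]
t: 4.9
position: [0.4771, -0.0085, 0.0577]
tool_rot: [0.223, 0.975, -0.0, 0.002]
contact_force: [-2.1, -4.3, 16.1]
```

View pics/c2.png

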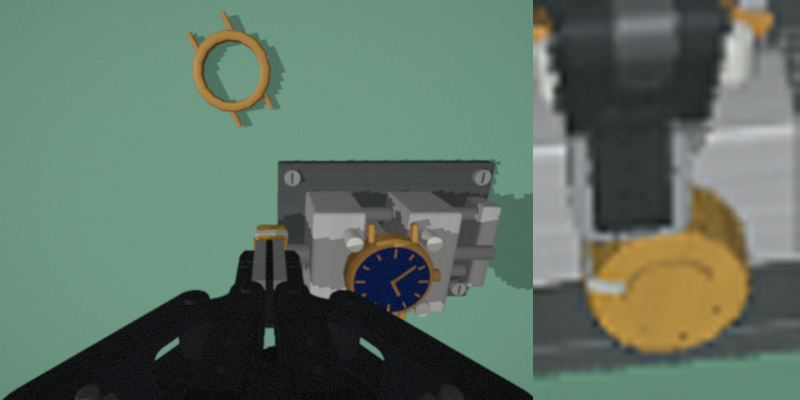

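The knob rolled about 75–80°: the white line went from near the top to the left (side crop 605,285). Next strokes use slightly less pressure.

```bash
python3 -m creep '[255,0,0,-0.005,0,255,-0.01,0,0,0,255,-0.01,0,0,0,255,0,0,0,0,255,0,0,0.004,0,255,0,0,0,0,255,0.0025,0,0,0,255,0.0025,0,0,0,255,0.0025,0,0,0,255,0.0025,0,0,0]'| grep -E "position|contact"
python3 -m creep '[255,0.0025,0,0,0,255,0.0025,0,0,0,255,0.0025,0,0,0,255,0.0025,0,0,0,255,0,0,0,0]'| grep -E "t:|position|contact"
cat > look.py <<'E'
from h import *
import sys
s=sense();ims=[viewer.camera(n) for n in("side","wrist","top")]
for n,i in zip(("s","w","t"),ims): cv2.imwrite(f"pics/{sys.argv[1]}{n}.png",i[:,:,::-1])
c=viewer.calibration("side")
k=np.array([.4845,-.0105,.032]);X=np.array([.9,-.435,0]);f=k-.008*np.array([.435,.9,0])
hsv=cv2.cvtColor(ims[0],cv2.COLOR_RGB2HSV);out=[]
# unroll face/rim edge: brightness minus brass saturation, at face radius 11..15
for a in range(-110,111,5):   # angle from top towards -X (loosening)
    t=np.radians(a);P=[f+r*(-X*np.sin(t)+np.array([0,0,1])*np.cos(t)) for r in(.009,.011,.013)]
    q=proj(c,P).astype(np.float32);out.append(cv2.remap(hsv[:,:,1],q[:,0],q[:,1],cv2.INTER_LINEAR).mean())
print([int(o) for o in out])
E
python3 look.py s2
```

```text
position: [0.4853, -0.0123, 0.0578]
contact_force: [2.2, -1.5, 8.4]
t: 6.25
position: [0.4756, -0.0077, 0.0577]
tool_rot: [0.223, 0.975, 0.0, 0.0]
contact_force: [0.4, -0.4, 8.0]
[134, 140, 141, 138, 143, 150, 155, 156, 158, 158, 158, 159, 159, 158, 158, 157, 158, 157, 156, 157, 157, 157, 157, 158, 158, 158, 159, 159, 159, 158, 157, 158, 157, 157, 158, 159, 159, 158, 158, 159, 159, 159, 159, 159, 160]
```

```bash
sed -i 's/range(-110,111,5)/range(-180,180,10)/' look.py; python3 look.py s2b
for k in 1; do python3 -m creep '[255,0,0,-0.004,0,255,-0.011,0,0,0,255,-0.0105,0,0,0,255,0,0,0,0,255,0,0,0.004,0,255,0,0,0,0,255,0.0025,0,0,0,255,0.0025,0,0,0,255,0.0025,0,0,0,255,0.0025,0,0,0,255,0.0025,0,0,0,255,0.0025,0,0,0,255,0.0025,0,0,0,255,0.0025,0,0,0,255,0,0,0,0]'| grep -E "t:|position|contact"; done
python3 look.py s3
python3 -m creep '[255,0,0,-0.004,0,255,-0.010,0,0,0,255,-0.010,0,0,0,255,0,0,0,0,255,0,0,0.004,0,255,0,0,0,0,255,0.0025,0,0,0,255,0.0025,0,0,0,255,0.0025,0,0,0,255,0.0025,0,0,0,255,0.0025,0,0,0,255,0.0025,0,0,0,255,0.0025,0,0,0,255,0.0025,0,0,0,255,0,0,0,0]'| grep -E "t:|position|contact"
python3 look.py s4
```

```text
[134, 127, 129, 132, 131, 131, 126, 133, 141, 143, 154, 159, 159, 158, 157, 158, 157, 157, 158, 158, 158, 158, 157, 157, 159, 158, 159, 160, 159, 159, 159, 159, 115, 60, 146, 141]
t: 7.8
position: [0.4768, -0.0084, 0.0578]
tool_rot: [0.223, 0.975, -0.0, 0.0]
contact_force: [-0.4, -1.6, 7.4]
[134, 128, 128, 132, 132, 59, 21, 110, 142, 145, 154, 160, 160, 159, 157, 158, 157, 157, 157, 159, 160, 159, 158, 157, 158, 158, 159, 160, 159, 160, 159, 158, 160, 145, 154, 151]
t: 9.2
position: [0.4768, -0.0085, 0.0578]
tool_rot: [0.223, 0.975, -0.0, 0.0]
contact_force: [0.3, -0.7, 7.9]
[135, 126, 128, 132, 131, 127, 134, 119, 144, 142, 156, 159, 161, 152, 56, 72, 150, 158, 158, 157, 159, 157, 157, 156, 158, 158, 159, 159, 159, 159, 159, 158, 159, 146, 154, 150]
```

```bash
cat > ang.py <<'E'
from h import *
import sys
c=viewer.calibration("side");k=np.array([.4845,-.0105,.032]);X=np.array([.9,-.435,0]);f=k-.008*np.array([.435,.9,0])
A=np.arange(-180,180,2)
for n in sys.argv[1:]:
    im=cv2.imread(n);S=cv2.cvtColor(im,cv2.COLOR_BGR2HSV)[:,:,1]
    # brass ellipse centre of the face for checking the calibration offset
    v=[]
    for a in A:
        t=np.radians(a);q=proj(c,[f+r*(-X*np.sin(t)+np.array([0,0,1])*np.cos(t)) for r in(.008,.0095,.011)]).astype(np.float32)
        v.append(cv2.remap(S,q[:,0],q[:,1],1).mean())
    v=np.array(v);w=np.clip(100-v,0,None);i=v.argmin();d=(A-A[i]+180)%360-180
    w[abs(d)>20]=0;print(n,A[i]+(w*d).sum()/max(w.sum(),1e-9),v.min(),proj(c,[f]))
E
python3 ang.py pics/side0.png pics/s2bs.png pics/s3s.png pics/s4s.png
python3 - <<'E'
import cv2,numpy as np
cv2.imwrite("pics/c3.png",np.hstack([cv2.resize(cv2.imread(p)[300:350,280:330],(400,400),interpolation=2) for p in("pics/side0.png","pics/s4s.png")]))
E
```

```text
pics/side0.png 8.0 99.66666666666667 [[305.24471266 334.44459735]]
pics/s2bs.png 147.79310344827587 95.33333333333333 [[305.24471266 334.44459735]]
pics/s3s.png -121.92080633549315 29.0 [[305.24471266 334.44459735]]
pics/s4s.png -34.60230547550432 55.0 [[305.24471266 334.44459735]]
```

View pics/c3.png

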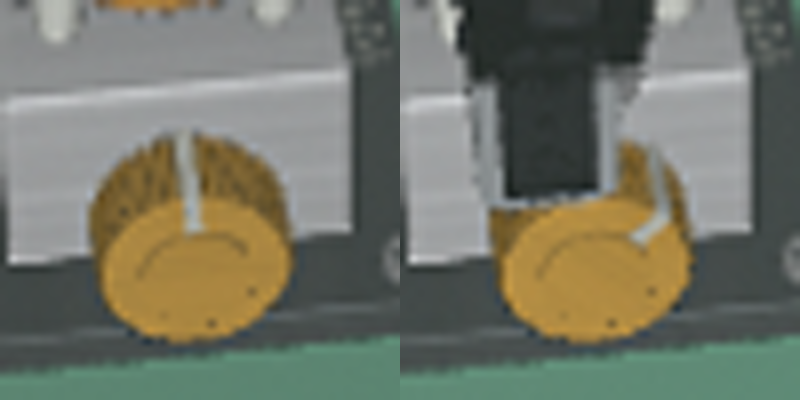

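The roll is about 77° per 20 mm stroke with no slip: 4 strokes gave about 308° (line at −50° in the crop). 412° remains, so 5 full strokes plus about 7 mm.

```bash
sed -i 's/astype(np.float32)$/astype(np.float32)-np.float32([.9,.9])/' ang.py
python3 -m creep '[255,0,0,-0.004,0,255,-0.010,0,0,0,255,-0.010,0,0,0,255,0,0,0,0,255,0,0,0.004,0,255,0,0,0,0,255,0.0025,0,0,0,255,0.0025,0,0,0,255,0.0025,0,0,0,255,0.0025,0,0,0,255,0.0025,0,0,0,255,0.0025,0,0,0,255,0.0025,0,0,0,255,0.0025,0,0,0,255,0,0,0,0]'| grep -E "t:|position|contact"
python3 -m creep '[255,0,0,-0.004,0,255,-0.010,0,0,0,255,-0.010,0,0,0,255,0,0,0,0,255,0,0,0.004,0,255,0,0,0,0,255,0.0025,0,0,0,255,0.0025,0,0,0,255,0.0025,0,0,0,255,0.0025,0,0,0,255,0.0025,0,0,0,255,0.0025,0,0,0,255,0.0025,0,0,0,255,0.0025,0,0,0,255,0,0,0,0]'| grep -E "t:|position|contact"
python3 -m creep '[255,0,0,-0.004,0,255,-0.010,0,0,0,255,-0.010,0,0,0,255,0,0,0,0,255,0,0,0.004,0,255,0,0,0,0,255,0.0025,0,0,0,255,0.0025,0,0,0,255,0.0025,0,0,0,255,0.0025,0,0,0,255,0.0025,0,0,0,255,0.0025,0,0,0,255,0.0025,0,0,0,255,0.0025,0,0,0,255,0,0,0,0]'| grep -E "t:|position|contact"
python3 look.py s7 >/dev/null; python3 ang.py pics/side0.png pics/s2bs.png pics/s3s.png pics/s4s.png pics/s7s.png
```

```text
t: 10.6
position: [0.4769, -0.0085, 0.0578]
tool_rot: [0.223, 0.975, -0.0, 0.0]
contact_force: [0.4, -1.7, 7.5]
t: 11.85
position: [0.4768, -0.0085, 0.0578]
tool_rot: [0.223, 0.975, -0.0, 0.0]
contact_force: [-0.5, -0.5, 7.6]
t: 13.1
position: [0.4768, -0.0085, 0.0578]
tool_rot: [0.223, 0.975, -0.0, 0.0]
contact_force: [-0.6, -0.7, 8.8]
pics/side0.png 3.7330154946364718 44.666666666666664 [[305.24471266 334.44459735]]
pics/s2bs.png 156.0 128.33333333333334 [[305.24471266 334.44459735]]
pics/s3s.png -125.27699530516432 84.66666666666667 [[305.24471266 334.44459735]]
pics/s4s.png -44.69906542056075 38.333333333333336 [[305.24471266 334.44459735]]
pics/s7s.png -170.0 119.33333333333333 [[305.24471266 334.44459735]]
```

```bash
python3 -m creep '[255,0,0,-0.004,0,255,-0.010,0,0,0,255,-0.010,0,0,0,255,0,0,0,0,255,0,0,0.004,0,255,0,0,0,0,255,0.0025,0,0,0,255,0.0025,0,0,0,255,0.0025,0,0,0,255,0.0025,0,0,0,255,0.0025,0,0,0,255,0.0025,0,0,0,255,0.0025,0,0,0,255,0.0025,0,0,0,255,0,0,0,0]'| grep -E "t:|position|contact"
python3 look.py s8 >/dev/null
python3 -m creep '[255,0,0,-0.004,0,255,-0.010,0,0,0,255,-0.010,0,0,0,255,0,0,0,0,255,0,0,0.004,0,255,0,0,0,0,255,0.0025,0,0,0,255,0.0025,0,0,0,255,0.0025,0,0,0,255,0.0025,0,0,0,255,0.0025,0,0,0,255,0.0025,0,0,0,255,0.0025,0,0,0,255,0.0025,0,0,0,255,0,0,0,0]'| grep -E "t:|position|contact"
python3 look.py s9 >/dev/null; python3 ang.py pics/s8s.png pics/s9s.png
```

```text
t: 14.5
position: [0.4768, -0.0085, 0.0579]
tool_rot: [0.223, 0.975, -0.0, 0.0]
contact_force: [0.3, -1.6, 7.8]
t: 15.9
position: [0.4769, -0.0085, 0.0579]
tool_rot: [0.223, 0.975, -0.0, 0.0]
contact_force: [-0.8, -0.5, 7.5]
pics/s8s.png -90.71604938271605 52.0 [[305.24471266 334.44459735]]
pics/s9s.png -8.364653243847874 40.333333333333336 [[305.24471266 334.44459735]]
```

```bash
python3 -m creep '[255,0,0,-0.004,0,255,-0.008,0,0,0,255,-0.002,0,0,0,255,0,0,0,0,255,0,0,0.004,0,255,0,0,0,0,255,0.002,0,0,0,255,0.002,0,0,0,255,0,0,0,0,255,0,0,-0.02,0,255,0,0,-0.03,0,255,0,0,-0.03,0,255,0,0,-0.02,0,255,0,0,0,0]'| grep -E "t:|position|contact"
python3 look.py e >/dev/null; python3 ang.py pics/es.png
python3 - <<'E'
import cv2,numpy as np
cv2.imwrite("pics/c4.png",np.hstack([cv2.resize(cv2.imread(p)[q[0]:q[0]+q[2],q[1]:q[1]+q[2]],(400,400),interpolation=2) for p,q in(("pics/es.png",(270,270,80)),("pics/ew.png",(0,160,480)))]))
E
```

```text
t: 17.22
position: [0.4847, -0.0113, 0.1606]
tool_rot: [0.223, 0.975, 0.001, 0.003]
contact_force: [1.0, -0.3, 0.2]
pics/es.png 6.598445595854923 46.333333333333336 [[305.24471266 334.44459735]]
```

View pics/c4.png

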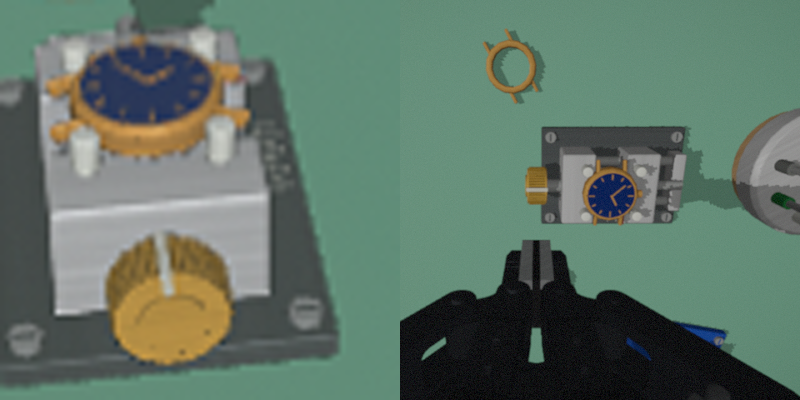

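The line is back near its start angle (crop 165,265: 6.6° against 3.7° at the start), after 184 mm of rolling, so two turns. The watch still lies flat on its pad and the arm is clear.

```bash
python3 -c "
from plant import workorder
print(workorder.close_job())"
```

```text
the job is handed in; nothing more can be done
None
```

I backed the thumbscrew off by about two full turns, judged from the white line and the stroke count. The watch was not touched, the arm is clear of everything, and the job is handed in; no verdict came back.

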